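Lift the ball bead with the sorting tongs

ROBOT

A 6-joint arm with a two-finger parallel gripper is mounted at the origin on the work surface. World frame = base frame: x ahead of the robot, y to its left, z up, the work surface at z = 0. Lengths are in m, angles in rad, forces in N, time in s.
With the tool pointing down it reaches from about 0.425 to 0.95 m from the base axis. Payload 3.5 kg.
Tool frame: the origin (TCP) lies midway between the tips of the shut fingers; the grasp point (between the pads) lies 19 mm behind it; z points along the fingers, y is the line along which they close (so a half turn about z gives the same grasp; the last joint's range is limited). The gripper opens to 85 mm and grips with 20 to 120 N. Pads are 22 mm wide; open, the fingers measure 114 mm over their backs; the gripper's body (76 mm by 85 mm) begins 54 mm behind the grasp point. The pads swing forward as they close: fully open they stand 13 mm farther back than shut.
Start: joints at [-1.388, 0.286, 1.577, -0, 1.279, -0.15], TCP at [0.221, -0.638, 0.231] pointing down, gripper open.
Joint ranges: [-2.77, 2.77], [-0.9, 2.22], [0.21, 2.48], [-1.53, 4.67], [0.24, 2.81], [-2.84, 2.84]. Speed limits (rad/s): [2.79, 2.79, 3.14, 3.14, 3.14, 3.14].

INTERFACE

Orientations are given as a unit quaternion [x, y, z, w].
In Python, from plant import ctrl gives the robot as it stands.
- The arm moves only by the tool arm_command, never from a script. Its argument "steps" is one flat list of numbers, 5 for each row, row after row: the opening in per cent of the stroke, from 0 (shut) to 100 (fully open), then the shift along the tool's x, y, z each as a share of 25 mm, from -1 to 1, then the turn about the tool's z as a share of 0.1 rad, from -1 to 1. In form: [grip, tx, ty, tz, spin, grip, tx, ty, tz, spin, ...]. A call has 1 to 8 rows; each row shifts and turns the commanded pose from where the row before left it, along the tool's axes as they then stand; what a row does not reach is not made up. A row lasts 1/12 s, in which the tool goes at most 41.7 mm and 7.16 degrees, less where a joint would pass 70% of its speed; a pose out of reach is approached as far as the arm can. A call with a number of a shift or a turn outside -1 to 1 is refused whole. A call with a gripper value outside its range is refused whole. The fingers move at their own pace and stop on an object; "squeeze" is the grip in N (left out, the last holds). Time passes only in rows, so rows that do not move let the fingers close. It gives the time, the measured TCP pose, the force, the opening and the grip force at its end, in the units of the state.
- ctrl.get_state(): the state, without advancing time (a new reading comes with each control period).
- ctrl.read_camera(name): name is "side" or "top" or "wrist"; returns the picture (400x640x3 uint8, red, green, blue); there is no depth.
- ctrl.camera_model(name): a dict with "intrinsics" (3x3 intrinsics, pixels), "rvec" (rotation vector, rad) and "tvec" (3), from world to camera coordinates, as OpenCV has them. Camera axes: x right, y down, z forward; pixel columns grow to the right and rows downward; lengths in m; the calibration is good to about 2 mm. A picture is of the moment at which its call begins: read the wrist's pose just before it. camera_model takes no time and is no camera call; for the wrist camera it gives the pose at the moment of the call.
- ctrl.sign_off(): hands the job in; it is judged then, once.
The state is a dict: "time": time; "qpos": joint angles; "dq": joint speeds; "joint_efforts": joint torques, N m; "eef_pos": TCP position; "tcp_rot": TCP orientation; "contact_force": force on the tool from outside, world axes, zero at the start; "wrist_torque": the same for the moment, N m; "opening": opening from 0.0 (shut) to 1.0 (fully open); "finger_force": force on a finger pad.
Only numpy, scipy, OpenCV 4.12 (cv2) and the standard library are available. Lean on these libraries where they do the work, as an engineer would, in place of code of your own. Each camera call takes 0.05 s, during which the arm holds its last target. There are 200 camera calls.

TASK

Take the wooden sorting tongs by their two arms, pull them straight up out of their spring-catch holder, then close their jaws on the ball-shaped bead on the bead board and lift it about 10 cm above the board. Finish while still holding it still up there in the tongs; the gripper itself must never touch the bead, and the other beads and the things standing around stay where they are.

Things in the scene. Friction and masses are not known exactly. Their poses are not given: they have to be found in the camera images.
- holder: Fixed brown tongs holder, base 170 (x) x 70 x 12 mm, origin at the centre of its underside. Posts at x = +-48 mm (10 mm thick, 158 high) have slots, 12 mm deep and open upwards, for the tongs' cross bar. Catch posts at x = +-62..78 mm (164 high) carry sprung steel noses over the bar's ends: they give way when it is pulled straight up with a few newtons; free after 12 mm.
- tongs: Pale wooden spring tongs, about 85 g, hanging in the holder, jaws down. Origin at the centre of the steel cross bar at their top (116 mm long along x, 8 mm square), 150 mm above the table; nothing rises over 5 mm above it. x along the bar (the holder's x), y the line on which the jaws close, z up. Two arms, 16 mm wide in x, reach 127 mm below the origin and always turn equally.
- tongs_grip (a point): Where to take the tongs: midway between the arms' grip plates (20 wide x 26 mm high), 32 mm below the tongs' origin. Width over the plates along y: 48 mm relaxed, 42 on the ball, 36 shut. A spring pushes the arms apart with 9 N per plate relaxed, 12 on the ball, 14 shut. Squeezed shut they do not slip on being pulled out; eased to 2 or 3 mm of squeeze they hang firm and stand open.
- tongs_jaws (a point): Midpoint between the two flat jaw pads (18 x 18 mm), 118 mm below the tongs' origin and 86 mm below tongs_grip; the tips end 9 mm lower. The gap between the jaws is 53 mm when relaxed, 30 mm on the bead, 9 mm fully shut.
- tongs_l (a joint): Closing angle of each tongs arm, rad: 0 relaxed (open), 0.10 jaws on the ball bead, 0.19 fully shut and empty. Each 0.01 rad closes the jaw gap by 2.4 mm and the width over the grip plates by 0.64 mm.
- board: Fixed brown wooden bead board, 70 (x) x 230 (y) x 18 mm, origin at the centre of its underside on the table. Three square dimples, 18 x 18 mm and 10 mm deep in its top, at y = -75, 0 and +75 mm, one bead on each, in any order.
- ball: Pale wooden ball-shaped bead, 30 mm in diameter, about 14 g; it sits in a dimple with its centre 12 mm above the board's top (30 mm above the table). Its own axes mean nothing.
- ball_center (a point): Centre of the ball bead.
- cube: Pale wooden cube bead, 27 mm, on another dimple of the board (bystander). Origin at the centre of its underside.
- disc: Pale wooden flat round bead, 34 mm in diameter and 14 mm high, on another dimple of the board (bystander). Origin at the centre of its underside.
- duck: Yellow rubber duck, about 50 mm wide and 62 mm high, standing between holder and board (bystander). Origin at the centre of its underside.
- cups: Stack of silver tin bead cups, 66 mm wide, 87 mm high, far left (bystander). Origin at the centre of its underside.
- jar: Pale glass jar with a metal cap, 72 mm wide, 110 mm high, far middle (bystander). Origin at the centre of its underside.
- spool: Wooden thread spool, 44 mm wide, 42 mm high, near the robot (bystander). Origin at the centre of its underside.
Things that resemble listed ones, but are neither listed nor needed, are in the scene too. What is meant by the board is not green, and is the larger of those in its own colour.

How it is judged:
By the outcome, as a careful person would: the job done as asked, in the order asked, and still so for the second after the job is handed in, while the arm keeps its last pose, push and grip.
It also fails if it takes over 51 s, if anything falls off the work surface, if the arm or the gripper's body presses on something with over 40 N, if the wrist force passes 120 N, or if a joint passes its speed limit or range.

## Working session

There is one attempt and no reset: what is moved stays moved. The work goes in short steps, Python scripts to look and compute and a tool call to move; the robot and the scene stay as the last step left them, time stands still between calls to the robot, and variables do not carry over. Pictures are saved under pics/ and viewed, at most 13 in all, crops included, and the job is handed in when it is done.

Besides the shell and the picture viewer there is one more tool, called after "Request:" by a JSON object that holds its "op" and its "data". arm_command: Moves the arm, as the interface text tells. Its arguments: {"type":"object","properties":{"steps":{"type":"array","items":{"type":"number"}},"squeeze":{"type":"number"}},"required":["steps"]}

```bash
mkdir -p pics
cat > h.py <<'E'
import numpy as np, cv2
from plant import ctrl
def model(n):
    m=ctrl.camera_model(n); R=cv2.Rodrigues(np.array(m["rvec"],float))[0]
    return np.array(m["intrinsics"],float),R,np.array(m["tvec"],float).ravel()
def ray(m,px,z):
    K,R,t=m; d=R.T@np.linalg.inv(K)@np.array([px[0],px[1],1.]); c=-R.T@t
    return c+d*(z-c[2])/d[2]
def proj(m,p):
    K,R,t=m; q=K@(R@np.array(p,float)+t); return q[:2]/q[2]
def shot(n,f):
    im=ctrl.read_camera(n)[:,:,::-1].copy(); cv2.imwrite("pics/"+f,im); return im
E
python3 - <<'E'
from h import *
a=shot("top","top.png");b=shot("side","side.png")
for n in("top","side"):
    K,R,t=model(n);print(n,K[0,0],-R.T@t,R[2])
print(ctrl.get_state())
E
```

```text
top 419.024250874121 [ 0.36573238 -0.05350325  1.38745497] [ 0.13454451 -0.00761378 -0.9908783 ]
side 388.75005748868375 [ 0.42556094 -0.85158885  0.74288367] [ 0.11144974  0.77940711 -0.61652536]
{'time': 0.1, 'qpos': array([-1.38794017e+00,  2.87130979e-01,  1.57801596e+00, -1.45099264e-05,
        1.27860950e+00, -1.49991900e-01]), 'dq': array([ 0.00057764, -0.00325988, -0.00304286,  0.00222378, -0.00122525,
       -0.00071319]), 'joint_efforts': array([ 3.04986188e-04, -4.07298911e+01, -2.93698257e+01, -1.55213052e-04,
        3.44088563e-03, -5.49170949e-07]), 'eef_pos': array([ 0.22046816, -0.63735584,  0.23005749]), 'tcp_rot': array([ 9.86182531e-01,  1.65658822e-01, -2.47212900e-05, -1.08163393e-03]), 'contact_force': array([0.0773246 , 0.83365004, 0.71489844]), 'wrist_torque': array([ 0.03966972, -0.02956322,  0.0059357 ]), 'finger_force': 0.0, 'opening': 0.9957397813928666}
```

View pics/top.png

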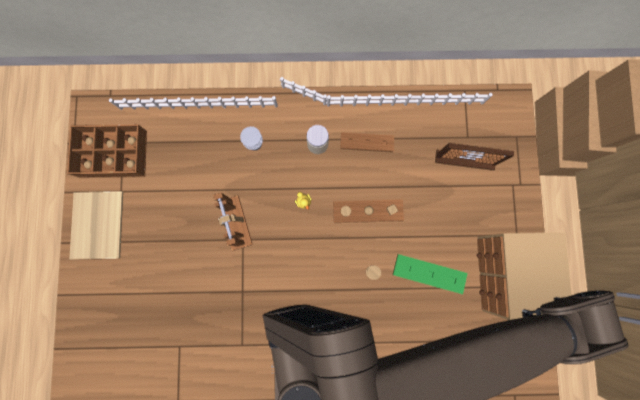

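View pics/side.png

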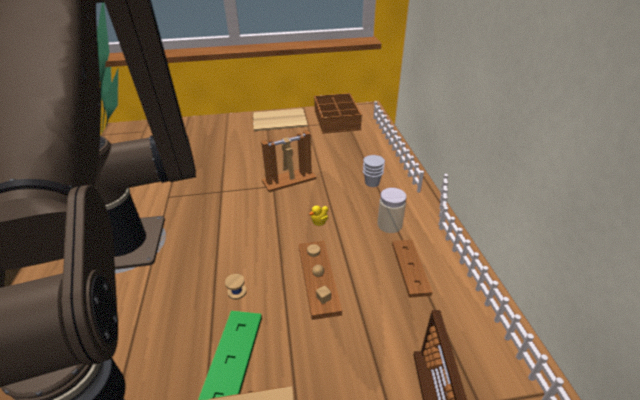

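The top view shows the brown bead board at (368,211) with beads at (346,211), (369,211) and (392,210). There is a smaller brown board at (368,141) and a green one at (430,273). The holder with the tongs is at (231,220) and the duck at (303,201). The board meant is the one at (368,211), because it is the larger brown one and carries the beads. I'll confirm the ball in a crop.

Run:
```python
from h import *
a=cv2.imread("pics/top.png");b=cv2.imread("pics/side.png")
c1=cv2.resize(a[185:235,325:411],None,fx=4.6,fy=4.6,interpolation=3)
c2=cv2.resize(a[185:255,205:260],None,fx=4.6,fy=4.6,interpolation=3)
c3=cv2.resize(b[235:325,290:345],None,fx=3,fy=3,interpolation=3)
c4=cv2.resize(b[125:195,255:325],None,fx=4,fy=4,interpolation=3)
W=np.zeros((600,800,3),np.uint8)
for c,(x,y) in((c1,(0,0)),(c2,(420,0)),(c3,(0,250)),(c4,(300,330))):
    c=c[:600-y,:800-x];W[y:y+c.shape[0],x:x+c.shape[1]]=c
cv2.imwrite("pics/crop.png",W)
T=model("top")
for n,p,z in(("disc",(346,211),.02),("mid",(369,211),.03),("cube",(392,210),.035),("tongs",(226,218),.15),("duck",(303,201),.03)):print(n,ray(T,p,z).round(3))
```

```text
disc [ 0.507 -0.14   0.02 ]
mid [ 0.505 -0.214  0.03 ]
cube [ 0.506 -0.288  0.035]
tongs [0.479 0.224 0.15 ]
duck [0.542 0.001 0.03 ]
```

View pics/crop.png

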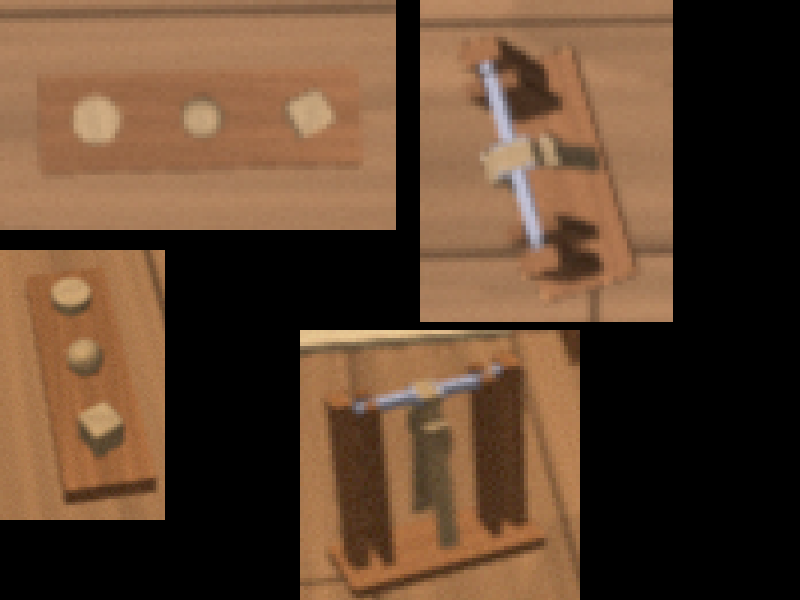

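In the crop, the middle bead at top pixel (369,211) is round and shaded as a ball in both views. The left one is the disc and the right one the cube. The tongs' steel bar runs from (220,199) to (230,238). I'll set out towards the holder.

Request:
{"op": "arm_command", "data": {"steps": [100,0.77,-0.23,-0.1,0,100,0.77,-0.23,-0.1,0,100,0.77,-0.23,-0.1,0,100,0.77,-0.23,-0.1,0,100,0.77,-0.23,-0.1,0,100,0.77,-0.23,-0.1,0,100,0.77,-0.23,-0.1,0,100,0.77,-0.23,-0.1,0], "squeeze": 60}}

```text
time: 0.77
eef_pos: [0.3517, -0.5432, 0.2507]
tcp_rot: [0.986, 0.166, -0.0, -0.001]
contact_force: [-0.7, -0.5, 0.4]
opening: 1.003
finger_force: 0.0
```

Request:
{"op": "arm_command", "data": {"steps": [100,0.77,-0.23,0,0,100,0.77,-0.23,0,0,100,0.77,-0.23,0,0,100,0.77,-0.23,0,0,100,0.77,-0.23,0,0,100,0.77,-0.23,0,0,100,0.77,-0.23,0,0,100,0.77,-0.23,0,0]}}

```text
time: 1.43
eef_pos: [0.4821, -0.4494, 0.2505]
tcp_rot: [0.986, 0.166, -0.0, -0.001]
contact_force: [0.3, 0.1, -0.7]
opening: 1.0
finger_force: 0.0
```

Request:
{"op": "arm_command", "data": {"steps": [100,0.27,-0.8,0,0,100,0.27,-0.8,0,0,100,0.27,-0.8,0,0,100,0.27,-0.8,0,0,100,0.27,-0.8,0,0,100,0.27,-0.8,0,0,100,0.27,-0.8,0,0,100,0.27,-0.8,0,0]}}

```text
time: 2.1
eef_pos: [0.48, -0.2802, 0.2507]
tcp_rot: [0.986, 0.166, -0.0, -0.0]
contact_force: [0.6, 0.1, 0.4]
opening: 1.002
finger_force: 0.0
```

Request:
{"op": "arm_command", "data": {"steps": [100,0.27,-0.8,0,0,100,0.27,-0.8,0,0,100,0.27,-0.8,0,0,100,0.27,-0.8,0,0,100,0.27,-0.8,0,0,100,0.27,-0.8,0,0,100,0.27,-0.8,0,0,100,0.27,-0.8,0,0]}}

```text
time: 2.77
eef_pos: [0.4787, -0.1115, 0.2508]
tcp_rot: [0.986, 0.166, -0.0, -0.0]
contact_force: [-0.4, 0.1, -0.6]
opening: 1.003
finger_force: 0.0
```

Run:
```python
from h import *
m=model("wrist");a=shot("wrist","w_ball.png");t=shot("top","top2.png")
print(proj(m,[.505,-.214,.03]),-m[1].T@m[2],m[1][2],ctrl.get_state()["qpos"].round(2))
```

```text
[410.90291914 176.99526155] [ 0.55655516 -0.08461512  0.3927785 ] [-0.30020181 -0.10312035 -0.94828533] [-0.43 -0.14  2.    0.    1.29  0.8 ]
```

Request:
{"op": "arm_command", "data": {"steps": [100,0.27,-0.8,0,0,100,0.27,-0.8,0,0,100,0.27,-0.8,0,0,100,0.27,-0.8,0,0,100,0.27,-0.8,0,0,100,0.27,-0.8,0,0,100,0.27,-0.8,0,0,100,0.27,-0.8,0,0]}}

```text
time: 3.53
eef_pos: [0.4779, 0.0564, 0.251]
tcp_rot: [0.986, 0.165, -0.0, 0.0]
contact_force: [0.5, 1.2, 0.2]
opening: 1.001
finger_force: 0.0
```

Request:
{"op": "arm_command", "data": {"steps": [100,0.27,-0.8,0,0,100,0.27,-0.8,0,0,100,0.27,-0.8,0,0,100,0.27,-0.8,0,0,100,0.27,-0.8,0,0,100,0.27,-0.8,0,0,100,0.27,-0.8,0,0,100,0,0,0,0]}}

```text
time: 4.2
eef_pos: [0.4768, 0.2059, 0.251]
tcp_rot: [0.986, 0.167, -0.0, -0.0]
contact_force: [-0.8, -0.1, 0.1]
opening: 1.0
finger_force: 0.0
```

Run:
```python
from h import *
m=model("wrist");a=shot("wrist","w_t.png")
print(proj(m,[.479,.224,.154]),ctrl.get_state()["qpos"].round(2))
b=cv2.imread("pics/w_ball.png")
cv2.imwrite("pics/two.png",cv2.resize(np.vstack([a,b]),None,fx=.75,fy=.75))
```

```text
[298.85706037 195.03169855] [ 0.21 -0.08  1.93 -0.    1.28  1.45]
```

View pics/two.png

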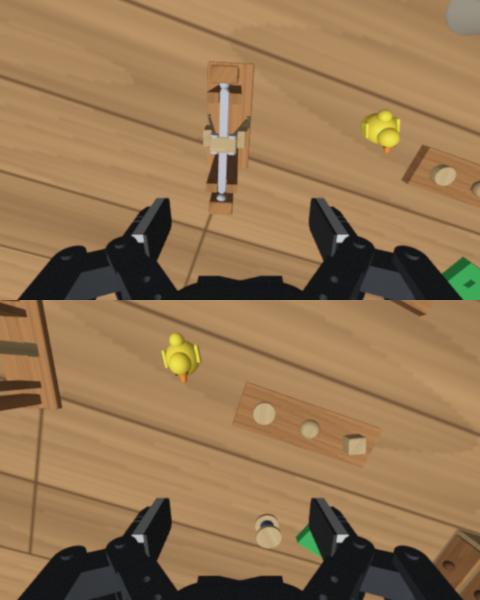

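In the wrist view of the holder, the bar runs from about (299,113) to (295,267) in full-size pixels. In the other wrist view the ball is at about (413,172), between the disc and the cube. Next I'll compute the bar line and the ball from colour masks.

Run:
```python
from h import *
m=model("wrist");s=ctrl.get_state();a=cv2.imread("pics/w_t.png")
hsv=cv2.cvtColor(a,cv2.COLOR_BGR2HSV)
k=(a[:,:,0].astype(int)-a[:,:,2]>5)&(a[:,:,0]>120); k[:,:260]=0;k[:,340:]=0;k[:100]=0;k[275:]=0
ys,xs=np.nonzero(k);print(len(xs),ys.min(),ys.max())
vx,vy,x0,y0=cv2.fitLine(np.c_[xs,ys].astype(np.float32),cv2.DIST_HUBER,0,.01,.01).ravel()
P=[ray(m,(x0+vx/vy*(y-y0),y),.154) for y in(ys.min(),ys.max())]
d=P[0]-P[1];d*=np.sign(d[0]);print("ends",np.round(P,4),"len",np.linalg.norm(d),"mid",np.mean(P,0).round(4),"yaw",np.degrees(np.arctan2(d[1],d[0])))
# pale wood head block for cross-check of the middle
w=(hsv[:,:,2]>175)&(hsv[:,:,1]<110);w[:,:255]=0;w[:,345:]=0;w[:150]=0;w[215:]=0
ys,xs=np.nonzero(w);print("head px",len(xs),xs.min(),xs.max(),ys.min(),ys.max(),ray(m,(np.median(xs),np.median(ys)),.155).round(4))
from scipy.spatial.transform import Rotation as Ro
R=Ro.from_quat(s["tcp_rot"]).as_matrix();print(s["eef_pos"],"toolx yaw",np.degrees(np.arctan2(R[1,0],R[0,0])),R.round(3).tolist())
print("delta tool", (R.T@(np.mean(P,0)-s["eef_pos"])/.025).round(2))
```

```text
1131 112 266
ends [[0.5384 0.2416 0.154 ]
 [0.4186 0.2064 0.154 ]] len 0.12485196863809905 mid [0.4785 0.224  0.154 ] yaw 16.377731627557964
head px 1590 271 325 150 214 [0.4842 0.226  0.155 ]
[0.4768673  0.20450995 0.25088209] toolx yaw 19.19597553744473 [[0.944, 0.329, -0.001], [0.329, -0.944, -0.001], [-0.001, 0.0, -1.0]]
delta tool [ 0.32 -0.71  3.87]
```

Request:
{"op": "arm_command", "data": {"steps": [100,0.16,-0.35,0.2,0.49,100,0.17,-0.36,0.3,0,100,0,0,0.5,0,100,0,0,0.5,0,100,0,0,0.5,0,100,0,0,0,0], "squeeze": 40}}

```text
time: 4.75
eef_pos: [0.4771, 0.2222, 0.1968]
tcp_rot: [0.99, 0.141, -0.004, 0.001]
contact_force: [-0.5, -0.3, -1.1]
opening: 0.999
finger_force: 0.0
```

Run:
```python
from h import *
m=model("wrist");a=shot("wrist","w_t2.png");s=ctrl.get_state();print(s["eef_pos"],s["tcp_rot"].round(4))
k=(a[:,:,0].astype(int)-a[:,:,2]>5)&(a[:,:,0]>120);n,l,st,_=cv2.connectedComponentsWithStats(k.astype(np.uint8))
for i in range(1,n):
    if st[i,4]>60:print(st[i])
print([proj(m,p) for p in ([.5384,.2416,.154],[.4186,.2064,.154])])
```

```text
[0.47782815 0.22244336 0.19841482] [ 9.900e-01  1.413e-01 -2.700e-03  4.000e-04]
[309 135  14  79 875]
[310 241  13  61 695]
[array([317.26436573, 127.65423746]), array([318.03008267, 313.16626949])]
```

View pics/w_t2.png

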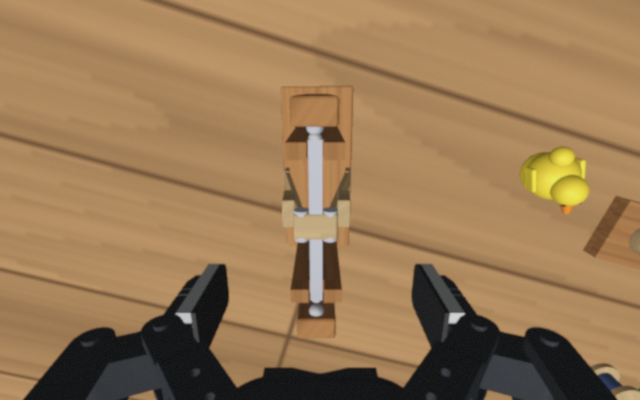

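The bar now lies at column 316, centred between the fingers, with the head block at (316,227). That is aligned, so I descend and close.

Request:
{"op": "arm_command", "data": {"steps": [100,0.03,-0.08,0.6,0,100,0,0,0.6,0,100,0,0,0.6,0,100,0,0,0.6,0,100,0,0,0.6,0,100,0,0,0.6,0,100,0,0,0.4,0,100,0,0,0,0], "squeeze": 40}}

```text
time: 5.47
eef_pos: [0.4781, 0.2249, 0.0992]
tcp_rot: [0.99, 0.141, -0.002, 0.0]
contact_force: [0.2, -0.3, -0.3]
opening: 1.002
finger_force: 0.0
```

Request:
{"op": "arm_command", "data": {"steps": [60,0,0,0,0,60,0,0,0,0,60,0,0,0,0,60,0,0,0,0,60,0,0,0,0,60,0,0,0,0]}}

```text
time: 5.97
eef_pos: [0.4797, 0.2256, 0.1019]
tcp_rot: [0.99, 0.141, 0.0, -0.0]
contact_force: [-0.5, 0.3, 0.4]
opening: 0.604
finger_force: 0.0
```

Request:
{"op": "arm_command", "data": {"steps": [60,0,0,0.25,0,40,0,0,0,0,30,0,0,0,0,30,0,0,0,0,30,0,0,0,0,30,0,0,0,0,30,0,0,0,0]}}

```text
time: 6.55
eef_pos: [0.4791, 0.2254, 0.0947]
tcp_rot: [0.99, 0.141, -0.0, 0.0]
contact_force: [-0.1, -0.0, -2.6]
opening: 0.441
finger_force: 40.2
```

Run:
```python
from h import *
a=shot("wrist","w_g.png");b=shot("side","s_g.png");print(ctrl.get_state())
c=cv2.resize(b[115:205,240:340],(440,400),interpolation=3)
cv2.imwrite("pics/g.png",np.hstack([cv2.resize(a[50:,160:480],(360,400)),c]))
```

```text
{'time': 6.65, 'qpos': array([2.48064833e-01, 1.26295161e-01, 2.03454016e+00, 3.76813296e-05,
       9.81278462e-01, 1.53504874e+00]), 'dq': array([-0.00181867, -0.00085712, -0.00129031,  0.00116152, -0.00042188,
        0.001609  ]), 'joint_efforts': array([-2.80988531e-02, -3.12430573e+01, -2.58458304e+01, -3.41502170e-02,
        1.97264613e-01, -8.62275541e-03]), 'eef_pos': array([0.47921913, 0.22547158, 0.09481953]), 'tcp_rot': array([ 9.89949647e-01,  1.41420040e-01, -2.60758058e-04,  1.20397332e-05]), 'contact_force': array([-0.0026698 ,  0.41160051, -1.01114456]), 'wrist_torque': array([ 0.04333737, -0.13287725,  0.03237028]), 'finger_force': 40.257050693035126, 'opening': 0.4417169413685686}
```

View pics/g.png

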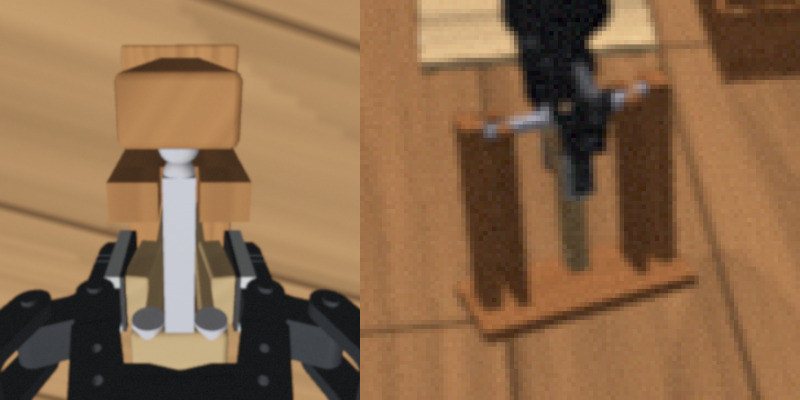

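The pads are closed on both grip plates (opening 0.44, about shut), and the bar is still seated in the slots. Now I pull straight up.

Request:
{"op": "arm_command", "data": {"steps": [30,0,0,-0.1,0,30,0,0,-0.1,0,30,0,0,-0.1,0,30,0,0,-0.1,0,30,0,0,-0.1,0,30,0,0,-0.1,0,30,0,0,-0.1,0,30,0,0,-0.1,0], "squeeze": 60}}

```text
time: 7.32
eef_pos: [0.4795, 0.2255, 0.1155]
tcp_rot: [0.99, 0.141, 0.0, -0.0]
contact_force: [0.2, -0.6, -1.7]
opening: 0.433
finger_force: 60.1
```

Request:
{"op": "arm_command", "data": {"steps": [30,0,0,-0.2,0,30,0,0,-0.4,0,30,0,0,-0.4,0,30,0,0,-0.4,0,30,0,0,-0.5,0,30,0,0,-0.5,0,30,0,0,-0.5,0,30,0,0,-0.5,0]}}

```text
time: 7.98
eef_pos: [0.4796, 0.2256, 0.2018]
tcp_rot: [0.99, 0.141, 0.0, -0.0]
contact_force: [-0.3, -0.4, -1.2]
opening: 0.432
finger_force: 60.1
```

Request:
{"op": "arm_command", "data": {"steps": [30,0,0,-0.6,0,30,0,0,-0.6,0,30,0,0,-0.6,0,30,0,0,-0.6,0,30,0,0,-0.5,0,30,0,0,-0.4,0,30,0,0,0,0,30,0,0,0,0]}}

```text
time: 8.65
eef_pos: [0.4796, 0.2256, 0.2832]
tcp_rot: [0.99, 0.141, 0.001, -0.0]
contact_force: [-0.1, -0.2, -1.1]
opening: 0.429
finger_force: 60.1
```

Run:
```python
from h import *
a=shot("wrist","w_u.png");b=shot("side","s_u.png");s=ctrl.get_state();print(s["eef_pos"],s["contact_force"],s["opening"])
c=cv2.resize(b[40:220,220:400],(400,400),interpolation=3)
cv2.imwrite("pics/u.png",np.hstack([cv2.resize(a[50:,160:480],(360,400)),c]))
```

```text
[0.47891238 0.2253804  0.2814597 ] [-0.72158183  0.51076769 -0.57546831] 0.43629242569657123
```

View pics/u.png

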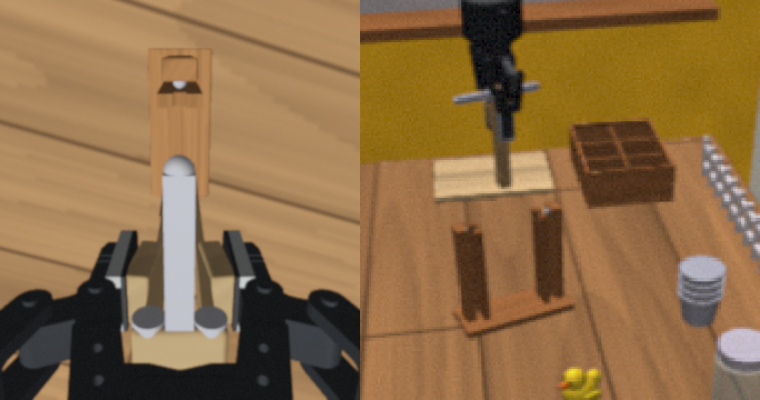

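The tongs hang clear of the empty holder and sit in the gripper as before. Now I locate the ball.

Run:
```python
from h import *
from scipy.spatial.transform import Rotation as Ro
# wrist picture w_ball.png was taken with the arm at rest at TCP ~(.4787,-.1115,.2508): model rebuilt from tool-fixed camera offset
s=ctrl.get_state();R=Ro.from_quat(s["tcp_rot"]).as_matrix();p=s["eef_pos"]
K,Rc,t=model("wrist");Cc=R.T@(-Rc.T@t-p);Rt=Rc@R
def wm(p,q):
    R=Ro.from_quat(q).as_matrix();C=p+R@Cc;Rn=Rt@R.T;return K,Rn,-Rn@C
c0=np.array([ 0.55655516,-0.08461512,0.3927785]);R0=Ro.from_quat([.986,.166,0,0]).as_matrix()
Rn=Rt@R0.T;mw=(K,Rn,-Rn@c0);print(proj(mw,[.505,-.214,.03]),"expect 410.9 177.0")
def blobs(f,m,box):
    a=cv2.imread("pics/"+f);x0,y0,x1,y1=box;h=cv2.cvtColor(a,cv2.COLOR_BGR2HSV)[y0:y1,x0:x1]
    k=((h[:,:,1]<115)&(h[:,:,2]>125)).astype(np.uint8)
    n,l,st,ce=cv2.connectedComponentsWithStats(k)
    for i in range(1,n):
        if st[i,4]>25:print(f,ce[i]+[x0,y0],st[i],ray(m,ce[i]+[x0,y0],.032).round(4))
blobs("w_ball.png",mw,(325,120,500,215));blobs("top.png",model("top"),(333,200,404,222))
blobs("side.png",model("side"),(300,240,340,310))
```

```text
[410.61111144 177.26451619] expect 410.9 177.0
w_ball.png [351.69456067 151.26499303] [ 12  17  30  30 717] [ 0.5111 -0.1383  0.032 ]
w_ball.png [412.62190083 172.67355372] [ 75  41  26  24 484] [ 0.511  -0.2132  0.032 ]
w_ball.png [472.99240122 194.29027356] [133  62  31  25 658] [ 0.5105 -0.2909  0.032 ]
top.png [391.72151899 209.15189873] [54  4 11 11 79] [ 0.5096 -0.2879  0.032 ]
top.png [345.44318182 210.59090909] [ 8  6 10 11 88] [ 0.5075 -0.1371  0.032 ]
top.png [368.5        210.13793103] [32  6  8  9 58] [ 0.5077 -0.2122  0.032 ]
side.png [312.88888889 248.90277778] [ 8  5 11  9 72] [ 0.5111 -0.1424  0.032 ]
side.png [323.07142857 291.27142857] [17 47 13 10 70] [ 0.5146 -0.2818  0.032 ]
```

Request:
{"op": "arm_command", "data": {"steps": [30,-0.06,0.3,0,0,30,-0.12,0.55,0,0,30,-0.17,0.8,0,0,30,-0.17,0.8,0,0,30,-0.17,0.8,0,0,30,-0.17,0.8,0,0,30,-0.17,0.8,0,0,30,-0.17,0.8,0,0]}}

```text
time: 9.42
eef_pos: [0.4896, 0.0801, 0.2815]
tcp_rot: [0.99, 0.141, -0.001, -0.0]
contact_force: [0.7, -0.1, -0.5]
opening: 0.436
finger_force: 60.1
```

Request:
{"op": "arm_command", "data": {"steps": [30,-0.17,0.8,0,0,30,-0.17,0.8,0,0,30,-0.17,0.8,0,0,30,-0.17,0.8,0,0,30,-0.17,0.8,0,0,30,-0.17,0.8,0,0,30,-0.17,0.8,0,0,30,-0.17,0.8,0,0]}}

```text
time: 10.08
eef_pos: [0.5017, -0.083, 0.2815]
tcp_rot: [0.99, 0.141, -0.001, -0.0]
contact_force: [1.1, -0.8, -1.2]
opening: 0.431
finger_force: 60.1
```

Request:
{"op": "arm_command", "data": {"steps": [30,-0.17,0.8,0.2,0,30,-0.17,0.8,0.2,0,30,-0.17,0.8,0.2,0,30,-0.17,0.8,0.2,0,30,-0.17,0.8,0.2,0,30,-0.17,0.6,0.2,0,30,-0.1,0.3,0,0,30,0,0,0,0]}}

```text
time: 10.75
eef_pos: [0.5091, -0.2084, 0.2515]
tcp_rot: [0.99, 0.14, -0.001, -0.001]
contact_force: [-0.3, 0.2, -0.5]
opening: 0.433
finger_force: 60.1
```

Request:
{"op": "arm_command", "data": {"steps": [50,0,0,0,0,52,0,0,0,0,53,0,0,0,0,53,0,0,0,0,53,0,0,0,0,53,0,0,0,0]}}

```text
time: 11.25
eef_pos: [0.5099, -0.2066, 0.2528]
tcp_rot: [0.99, 0.142, 0.0, 0.0]
contact_force: [-0.2, -0.2, -0.3]
opening: 0.529
finger_force: 9.4
```

Run:
```python
from h import *
a=shot("wrist","w_o.png");b=shot("side","s_o.png");c=shot("top","t_o.png");s=ctrl.get_state();print(s["eef_pos"],s["tcp_rot"].round(3),s["contact_force"],s["opening"],s["finger_force"])
q=proj(model("side"),[.509,-.213,.03]);print(q)
c=cv2.resize(b[130:330,240:400],(400,500),interpolation=3)
cv2.imwrite("pics/o.png",np.hstack([cv2.resize(a[50:,160:480],(400,500)),c]))
```

```text
[ 0.50982573 -0.20687818  0.25266071] [0.99  0.142 0.    0.   ] [ 0.14922373 -0.72820236 -1.31099042] 0.5292370991161806 9.437430202960968
[316.19177765 269.89783821]
```

View pics/o.png

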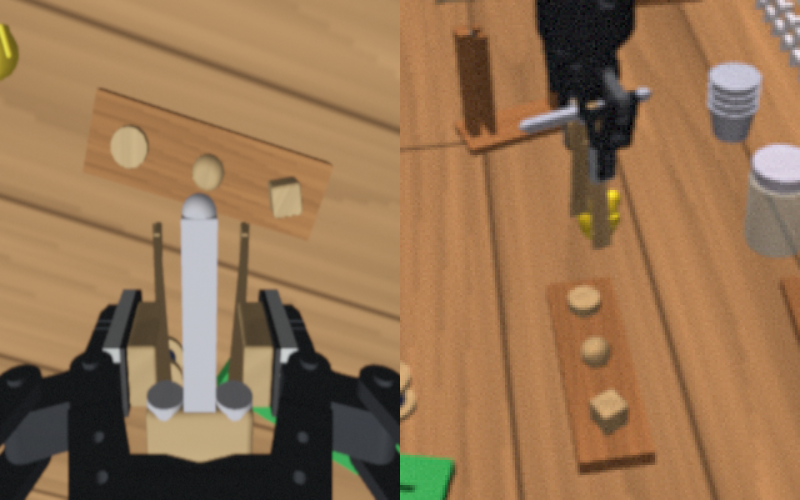

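The tongs stand open (tips at about (286,207) and (356,207) in the wrist view), hanging upright over the board. The ball is at about (326,170) and has not been moved.

Run:
```python
from h import *
from scipy.spatial.transform import Rotation as Ro
s=ctrl.get_state();R=Ro.from_quat(s["tcp_rot"]).as_matrix();p=s["eef_pos"];m=model("wrist")
a=cv2.imread("pics/w_o.png");x0,y0,x1,y1=300,140,350,186;h=cv2.cvtColor(a,cv2.COLOR_BGR2HSV)[y0:y1,x0:x1]
k=((h[:,:,1]<115)&(h[:,:,2]>125)).astype(np.uint8);n,l,st,ce=cv2.connectedComponentsWithStats(k)
i=1+st[1:,4].argmax();c=ce[i]+[x0,y0];b=ray(m,c,.031);print("ball",c,st[i],b.round(4))
for b in(b,np.array([.509,-.213,.031])):print("ball in tool mm",(R.T@(b-p)*1000).round(1))
for px in((285.6,207.5),(356,207.5),(319,200)):
    z=.18 if px[0]!=319 else p[2]+.059
    print(px,(R.T@(ray(m,px,z)-p)*1000).round(1))
S=model("side");b=cv2.imread("pics/s_o.png");print(ray(S,(240+196/2.5,130+351/2.5),.031).round(4))
```

```text
ball [325.20444444 171.05333333] [ 14  19  25  24 450] [ 0.51   -0.2133  0.031 ]
ball in tool mm [ -1.7   6.2 221.7]
ball in tool mm [ -2.5   5.6 221.7]
(285.6, 207.5) [  6.3 -24.3  72.7]
(356, 207.5) [ 6.4 25.6 72.7]
(319, 200) [ 55.1  -0.3 -59. ]
[ 0.5139 -0.2164  0.031 ]
```

Request:
{"op": "arm_command", "data": {"steps": [53,-0.04,0.22,0,0,53,0,0,0.4,0,53,0,0,0.6,0,53,0,0,0.6,0,53,0,0,0.6,0,53,0,0,0.6,0,53,0,0,0.4,0,53,0,0,0,0]}}

```text
time: 12.07
eef_pos: [0.5087, -0.2117, 0.169]
tcp_rot: [0.99, 0.141, -0.002, -0.002]
contact_force: [0.1, -0.4, -1.4]
opening: 0.533
finger_force: 9.5
```

Run:
```python
from h import *
a=shot("wrist","w_d.png");b=shot("side","s_d.png");s=ctrl.get_state();print(s["eef_pos"],s["contact_force"],s["opening"],s["finger_force"])
c=cv2.resize(b[190:330,260:380],(400,500),interpolation=3)
cv2.imwrite("pics/d.png",np.hstack([cv2.resize(a[50:,160:480],(400,500)),c]))
```

```text
[ 0.51020413 -0.21263937  0.17215819] [-0.15697062  0.57234943 -1.03163596] 0.5315374835665772 9.454449713230133
```

View pics/d.png

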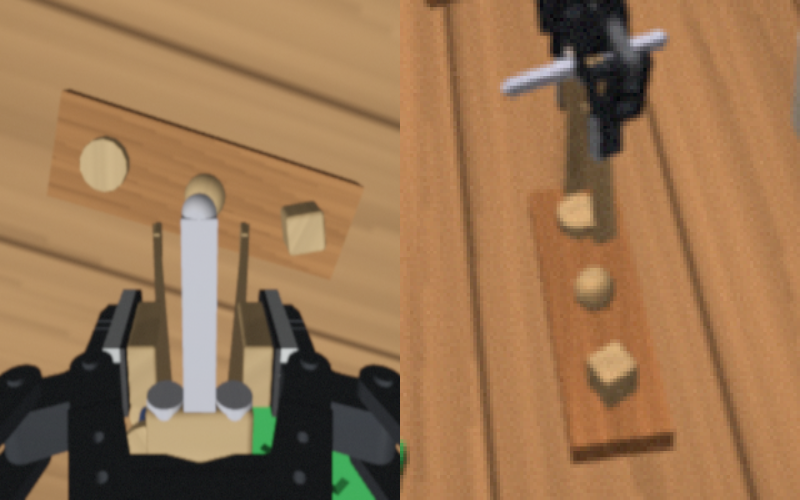

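The ball is at (204,190) in the left panel, between the arms, and the neighbours are clear. I go down the rest of the way.

Request:
{"op": "arm_command", "data": {"steps": [53,0,0.02,0.5,0,53,0,0,0.6,0,53,0,0,0.6,0,53,0,0,0.6,0,53,0,0,0.5,0,53,0,0,0.3,0,53,0,0,0,0,53,0,0,0,0]}}

```text
time: 12.83
eef_pos: [0.5106, -0.2132, 0.095]
tcp_rot: [0.99, 0.141, -0.0, -0.0]
contact_force: [-0.4, -0.6, -1.3]
opening: 0.531
finger_force: 9.5
```

Run:
```python
from h import *
a=shot("wrist","w_e.png");b=shot("side","s_e.png");s=ctrl.get_state();print(s["eef_pos"],s["contact_force"],s["opening"],s["finger_force"])
c=cv2.resize(b[210:320,270:370],(400,440),interpolation=3)
cv2.imwrite("pics/e.png",np.hstack([cv2.resize(a[50:,160:480],(400,440)),c]))
```

```text
[ 0.5112747  -0.21355131  0.09615569] [-0.0317763   0.75604999 -1.64485112] 0.5305023829345399 9.458561539649963
```

View pics/e.png

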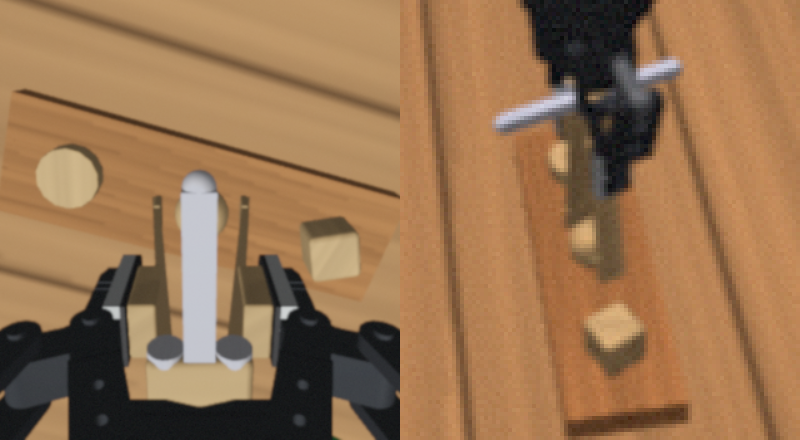

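The ball sits midway between the jaws, which are 3 mm above nominal. I make a small nudge and close gently.

Request:
{"op": "arm_command", "data": {"steps": [53,-0.06,0,0.08,0,51,0,0,0,0,49,0,0,0,0,47,0,0,0,0,44,0,0,0,0,40,0,0,0,0,40,0,0,0,0,40,0,0,0,0], "squeeze": 40}}

```text
time: 13.6
eef_pos: [0.5093, -0.2137, 0.0934]
tcp_rot: [0.99, 0.141, 0.0, 0.0]
contact_force: [-0.0, -0.5, 1.3]
opening: 0.49
finger_force: 40.4
```

The opening of 0.49 (about 42 mm over the plates) means the jaws are on the ball. Lifting.

Request:
{"op": "arm_command", "data": {"steps": [40,0,0,-0.15,0,40,0,0,-0.3,0,40,0,0,-0.4,0,40,0,0,-0.4,0,40,0,0,-0.4,0,40,0,0,-0.4,0,40,0,0,-0.4,0,40,0,0,-0.4,0]}}

```text
time: 14.27
eef_pos: [0.5092, -0.2136, 0.1658]
tcp_rot: [0.99, 0.141, 0.0, 0.0]
contact_force: [0.3, -0.4, -1.0]
opening: 0.489
finger_force: 40.5
```

Request:
{"op": "arm_command", "data": {"steps": [40,0,0,-0.4,0,40,0,0,-0.4,0,40,0,0,-0.3,0,40,0,0,-0.25,0,40,0,0,0,0,40,0,0,0,0,40,0,0,0,0,40,0,0,0,0]}}

```text
time: 14.93
eef_pos: [0.5086, -0.2132, 0.1972]
tcp_rot: [0.99, 0.141, -0.001, -0.001]
contact_force: [-0.1, 0.5, -0.6]
opening: 0.49
finger_force: 40.6
```

Run:
```python
from h import *
a=shot("wrist","w_f.png");b=shot("side","s_f.png");s=ctrl.get_state();print(s["eef_pos"],s["contact_force"],s["opening"],s["finger_force"],s["time"])
c=cv2.resize(b[160:320,250:390],(400,440),interpolation=3)
cv2.imwrite("pics/f.png",np.hstack([cv2.resize(a[50:,160:480],(400,440)),c]))
```

```text
[ 0.50872045 -0.21328498  0.19727161] [-0.73634814  0.46056348 -0.99756649] 0.49081656519219946 40.55178701179102 15.0333
```

View pics/f.png

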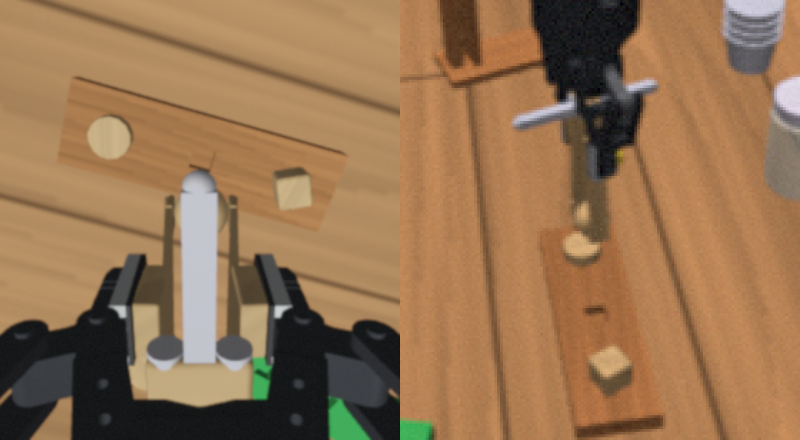

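The middle dimple is empty, the ball is held in the jaws about 10 cm up, and the disc and cube are still in place. Handing in.

```bash
python3 -c "
from plant import ctrl
print(ctrl.sign_off())"
```

```text
the job is handed in; nothing more can be done
None
```

The job is handed in at about 15 s on the robot's clock: the tongs came straight up out of the holder, and the ball bead is held still in their jaws about 10 cm above the board, with the disc and cube still in their dimples in the last pictures.

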